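Clip a glass test plate onto the serology rotator

TASK

Take the rimmed glass test plate that lies across the two rods of the staining rack and load it at the empty station of the serology rotator: on the platform, slide it short end first in under both spring clips, so that they ride up over its rim and snap down on the glass inside it, and push it fully home, square against the stop bar and centred on it. Leave the plate that is already clipped at the other station, the tube rack, the two dropper bottles and the beaker where they are, and take the gripper away.

Things in the scene. Friction and masses are not known exactly. Their poses are not given: they have to be found in the camera images.
- plate_mid (a point): Centre (half-way up) of the free test plate: clear glass, 115 g, 120 mm long (its x), 64 mm wide (its y), 8 mm high over all: a 6 mm slab with a raised rim 3 mm wide and 2 mm high all round its edge, and ten white ringed wells (look only). z is up; both ends are alike. It starts lying across the staining rack's two rods, underside 55 mm over the bench.
- rack: Staining rack, fixed: open stainless tray 130 mm (its x) by 240 mm (its y), walls 38 mm high, with two 8 mm round rods along its y at x = -35 and +35 mm, tops 55 mm over the bench, on end plates at y = -118 and +118 mm. Between the rods it is open down to its floor, 5 mm over the bench. Origin under its centre on the bench.
- rotator: Serology rotator, fixed, standing still: pale case, knobs on its front (-x), flat grey platform on top, 230 mm (x) by 270 mm (y), surface 125 mm over the bench. Origin under its centre. Two stations open to the front, at y = +65 mm (holds a plate) and -65 mm (empty), each an aluminium stop bar near the back edge (72 mm wide, 10 mm high) and two steel clips hinged on it.
- free_stop (a point): The empty station's reference point: on the platform's surface, in the middle of the stop bar's front face. x points into the bar (the loading direction), y to the left along the bar, z up. A plate fully home and centred has its middle 60 mm in front of this point (x = -60 mm) and 4 mm above it. The platform is clear for 200 mm in front of the bar.
- free_tips (a point): Middle of the line between the empty station's two upturned clip tips, clips down: 64 mm in front of the bar, 12 mm over the platform, so a plate flat on the platform goes in under them. Each clip slopes from its tip down to its knee, 34 mm from the bar. Nothing of the clips, down, is over 20 mm above the platform. Lifting each over the rim takes a push of 2 to 6 N; it then presses on the glass with about 1.2 N.
- clip_free_left (a joint): Hinge angle (rad) of the empty station's left steel clip (centred 14 mm to the left of the station's middle, 12 mm wide). 0: down, its bent knee 0.5 mm over the platform; about 0.12 pressing on the glass inside a plate's rim, about 0.17 while on the rim itself. Grows as the clip lifts; sprung downwards.
- clip_free_right (a joint): Hinge angle (rad) of the empty station's right steel clip (centred 14 mm to the right of the station's middle, 12 mm wide). 0: down, its bent knee 0.5 mm over the platform; about 0.12 pressing on the glass inside a plate's rim, about 0.17 while on the rim itself. Grows as the clip lifts; sprung downwards.
- plate_done_mid (a point): Centre of an identical glass plate already clipped at the rotator's other station (130 mm to the left of the empty one). To be left alone.
- tube_rack: White rack of capped blood tubes, a bystander, 60 x 200 mm, 96 mm tall; origin under its centre.
- dropper_a: White closed plastic dropper bottle, a bystander, 26 mm wide, 72 mm tall, standing; origin under its centre.
- dropper_b: White closed plastic dropper bottle, a bystander, 26 mm wide, 72 mm tall, standing; origin under its centre.
- beaker: Clear plastic beaker, a bystander, 66 mm wide, 75 mm tall, standing; origin under its centre.
Not all that is in view belongs to the job. What is shaped like the part that bears plate_mid but purple is not meant.

How it is judged:
By the outcome, as a careful person would: the job done as asked, in the order asked, and still so for the second after the job is handed in, with the robot touching nothing.
It also fails if it takes over 56 s, if anything falls off the work surface, if the arm or the gripper's body presses on something with over 40 N, if the wrist force passes 120 N, or if a joint passes its speed limit or range.

ROBOT

A 6-joint arm with a two-finger parallel gripper is mounted at the origin on the work surface. World frame = base frame: x ahead of the robot, y to its left, z up, the work surface at z = 0. Lengths are in mm, angles in rad, forces in N, time in s.
With the tool pointing down it reaches from about 400 to 925 mm from the base axis. Payload 12.5 kg.
Tool frame: the origin (TCP) lies midway between the tips of the shut fingers; the grasp point (between the pads) lies 19 mm behind it (env.tcp_to_grasp is the distance from the TCP to the grasp point, in mm); z points along the fingers, y is the line along which they close (so a half turn about z gives the same grasp; the last joint's range is limited). The gripper opens to 95 mm and grips with 3 to 60 N. Pads are 20 mm wide; open, the fingers measure 119 mm over their backs; the gripper's body (75 mm by 180 mm) begins 59 mm behind the grasp point.
Start: joints at [1.222, 0.491, 1.559, -0, 1.092, -0.106], TCP at [150.245, 606.69, 214.661] pointing down, gripper open.
Joint ranges: [-3.1, 3.1], [-0.84, 2.19], [0.05, 2.79], [-1.13, 4.28], [0.06, 2.93], [-2.69, 2.69]. Speed limits (rad/s): [2.22, 2.22, 2.79, 3.14, 3.14, 3.14].

INTERFACE

Orientations are given as [roll, pitch, yaw] about the fixed x, y, z axes, in that order (R = Rz(yaw) Ry(pitch) Rx(roll)).
In Python, from cell import env gives the robot as it stands. The module is installed in compiled form; this text tells all that it offers.
- The arm moves only by the tool step_arm, never from a script. Its argument "plan" is a list that holds one entry, the list of rows, each a list of 5 numbers: the shift along the tool's x, y, z in mm, then the turn about the tool's z in degrees, then the opening, from -1 (shut) to 1 (fully open). A call has 1 to 8 rows; each row is the pose to reach, as a shift and turn from the pose commanded when the call began, along the tool's axes at that moment; what a row does not reach only later rows make up. A row lasts 1/12 s, in which the tool goes at most 41.7 mm and 7.16 degrees, less where a joint would pass 70% of its speed; a pose out of reach is approached as far as the arm can. A call with a gripper value outside its range is refused whole. The fingers move at their own pace and stop on an object; the grip force is fixed at half the most. Time passes only in rows, so rows that repeat a pose let the fingers close. It gives the time, the measured TCP pose, the force, the opening and the grip force at its end, in the units of the state.
- env.state(): the state, without advancing time (a new reading comes with each control period).
- env.read_camera(name): name is "scene" or "top" or "wrist"; returns the picture (480x640x3 uint8, blue, green, red); there is no depth.
- env.get_calibration(name): a dict with "K" (3x3 intrinsics, pixels), "extrinsics" (4x4, takes a point from world to camera coordinates). Camera axes: x right, y up, looking along -z (the intrinsics and any distortion apply to the point x, -y, -z); pixel columns grow to the right and rows downward; lengths in mm; the calibration is good to about 2 mm. A picture is of the moment at which its call begins: read the wrist's pose just before it. get_calibration takes no time and is no camera call; for the wrist camera it gives the pose at the moment of the call.
- env.job_done(): hands the job in; it is judged then, once.
The state is a dict: "t": time; "joints": joint angles; "qvel": joint speeds; "tau": joint torques, N m; "eef_pos": TCP position; "tcp_rot": TCP orientation; "ft_force": force on the tool from outside, world axes, zero at the start; "moment": the same for the moment, N m; "opening": opening from 0.0 (shut) to 1.0 (fully open); "grip_force": force on a finger pad.
Only numpy, scipy, OpenCV 4.12 (cv2) and the standard library are available. Lean on these libraries where they do the work, as an engineer would, in place of code of your own. Each camera call takes 0.05 s, during which the arm holds its last target. There are 200 camera calls.

## Working session

There is one attempt and no reset: what is moved stays moved. The work goes in short steps, Python scripts to look and compute and a tool call to move; the robot and the scene stay as the last step left them, time stands still between calls to the robot, and variables do not carry over. Pictures are saved under pics/ and viewed, at most 10 in all, crops included, and the job is handed in when it is done.

Besides the shell and the picture viewer there is one more tool, called after "Emit:" in YAML: its name, and indented under it one key for each argument. step_arm: Moves the arm, as the interface text tells. Its arguments: {"type":"object","properties":{"plan":{"type":"array"}},"required":["plan"]}

```bash
mkdir -p pics
cat > h.py <<'E'
import numpy as np, cv2
from cell import env
def cal(n):
    c=env.get_calibration(n); return np.array(c["K"],float),np.array(c["extrinsics"],float),c
def ray(n,uv,z,C=None):
    K,E,c=C or cal(n); u,v=uv
    d=np.linalg.inv(K)@[u,v,1]; d=np.array([d[0],-d[1],-d[2]])
    R,t=E[:3,:3],E[:3,3]; o=-R.T@t; w=R.T@d
    return o+w*(z-o[2])/w[2]
def proj(n,p,C=None):
    K,E,c=C or cal(n); q=E[:3,:3]@np.array(p,float)+E[:3,3]
    x=K@[q[0],-q[1],-q[2]]; return x[:2]/x[2]
E
python3 - <<'E'
from h import *
for n in("scene","top"):
    cv2.imwrite(f"pics/{n}0.png",env.read_camera(n)); c=cal(n); print(c[2])
print(env.state())
E
```

```text
{'K': array([[479.47759825,   0.        , 319.37980027],
       [  0.        , 479.47759825, 243.54363451],
       [  0.        ,   0.        ,   1.        ]]), 'extrinsics': array([[-6.90777259e-02,  9.97606515e-01, -3.08375155e-03,
         1.20544973e+02],
       [-6.81344984e-01, -4.49203425e-02,  7.30582765e-01,
         3.02205352e+02],
       [ 7.28695603e-01,  5.25680947e-02,  6.82817190e-01,
        -1.47562573e+03],
       [ 0.00000000e+00,  0.00000000e+00,  0.00000000e+00,
         1.00000000e+00]])}
{'K': array([[475.07572342,   0.        , 324.92899764],
       [  0.        , 475.07572342, 240.59167911],
       [  0.        ,   0.        ,   1.        ]]), 'extrinsics': array([[-2.62687925e-02, -9.99649875e-01,  3.17447119e-03,
        -7.31891457e+01],
       [ 9.98001029e-01, -2.60426065e-02,  5.75823652e-02,
        -5.54577716e+02],
       [-5.74795326e-02,  4.68074471e-03,  9.98335712e-01,
        -1.11771991e+03],
       [ 0.00000000e+00,  0.00000000e+00,  0.00000000e+00,
         1.00000000e+00]])}
{'t': 0.1, 'joints': array([ 1.22238335e+00,  4.91495645e-01,  1.55937179e+00,  4.07716444e-05,
        1.09170701e+00, -1.05628054e-01]), 'qvel': array([-0.00044101, -0.00228086, -0.00159307,  0.0012171 ,  0.00015807,
        0.00151076]), 'tau': array([ 2.91208577e-03, -6.13617539e+01, -2.58605307e+01,  6.93804002e-02,
        4.70148353e-02, -4.43105861e-06]), 'eef_pos': array([150.1684088 , 606.4777337 , 214.12820137]), 'tcp_rot': array([-3.14062014e+00, -1.39473827e-04,  2.89878885e+00]), 'ft_force': array([ 0.29397323, -1.04321774,  0.3481784 ]), 'moment': array([-0.01845647, -0.03679064,  0.02249827]), 'grip_force': 0.0, 'opening': 0.9960067104856798}
```

View pics/top0.png

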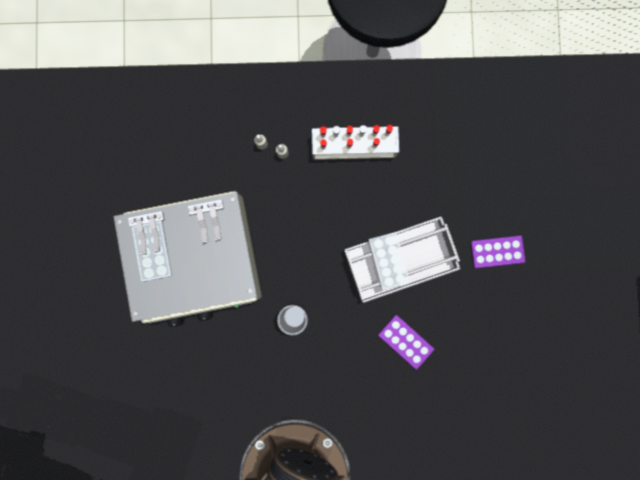

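View pics/scene0.png

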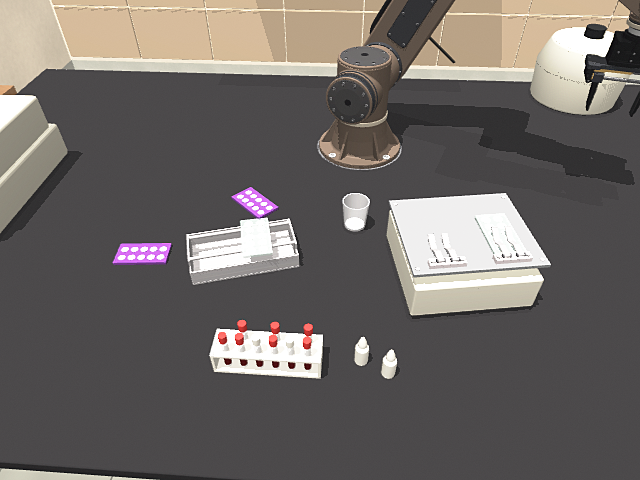

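Candidates for the free plate in the top view are the clear plate on the rods (388,262), the purple ones (498,251) and (406,342), and the clipped plate (153,248). I choose (388,262) and check it close up.

Run:
```python
from h import *
im=cv2.imread("pics/top0.png")
a=cv2.resize(im[205:315,335:470],None,fx=5.5,fy=5.5,interpolation=cv2.INTER_CUBIC)[:590]
cv2.imwrite("pics/cropA.png",a)
b=cv2.resize(im[185:330,105:265],None,fx=4,fy=4,interpolation=cv2.INTER_CUBIC)
cv2.imwrite("pics/cropB.png",b); print(a.shape,b.shape)
```

```text
(590, 742, 3) (580, 640, 3)
```

View pics/cropA.png

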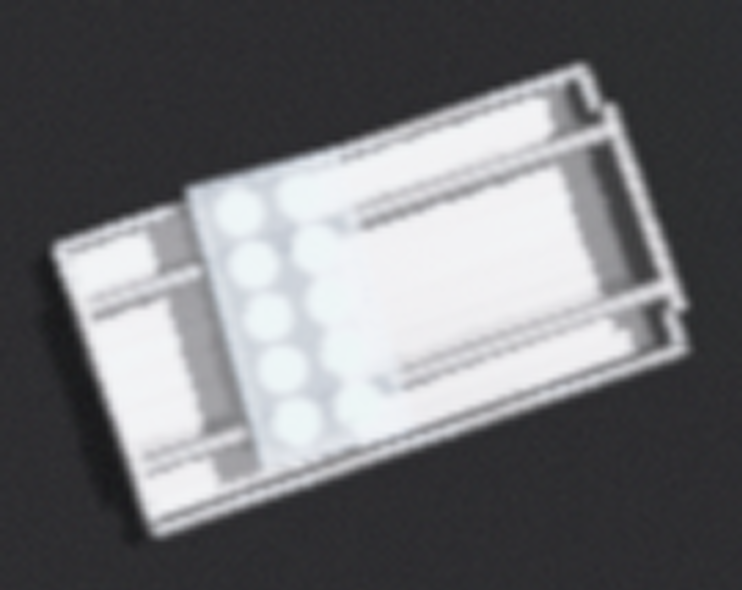

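View pics/cropB.png

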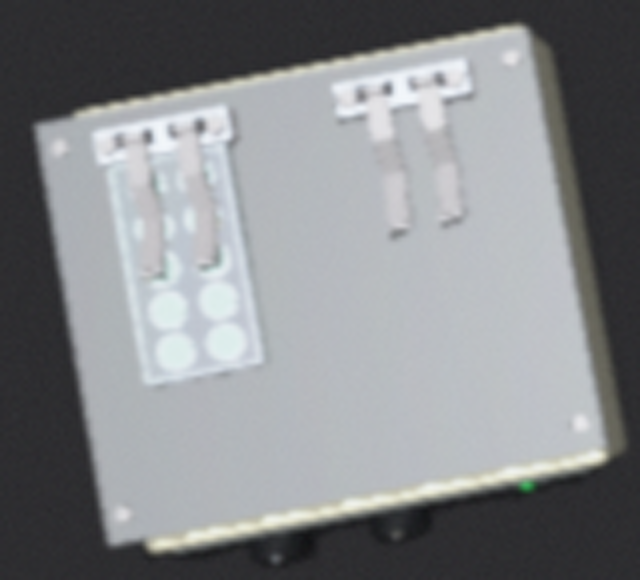

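The crops confirm the clear plate on the rods. Its well grid is centred at crop (299,308), which is about (389,261) in the picture. The empty station is the pair of clips at crop B (340–470, 60–235).

Run:
```python
from h import *
C=cal("top")
A=lambda x,y:(x/5.5+335-.4,y/5.5+205-.4)
B=lambda x,y:(x/4+105-.4,y/4+185-.4)
print("plate mid",ray("top",A(299,308),62,C))
for p in[(240,212),(297,420),(357,405),(187,187),(263,470)]: print("pl",ray("top",A(*p),62,C).round(1))
r=lambda p,z:ray("top",B(*p),z,C)[:2]
P=[r(p,125) for p in[(36,123),(525,27),(608,455),(108,545)]]
print("corners",np.round(P,1),[np.linalg.norm(P[i]-P[i-1]).round(1) for i in range(4)])
ctr=np.mean(P,0)
yl=(P[0]-P[1])+(P[3]-P[2]); xl=(P[0]-P[3])+(P[1]-P[2])
print(ctr,"yaw",np.degrees(np.arctan2(xl[1],xl[0])),np.degrees(np.arctan2(-yl[0],yl[1])))
for p in[(333,88),(467,62),(472,93),(338,118)]: print("bar",r(p,135).round(1))
for p in[(400,233),(452,220)]: print("tip",r(p,137).round(1))
for p in[(147,383),(264,362)]: print("doneplate end",r(p,133).round(1))
```

```text
plate mid [ 500.22745243 -232.54896037   62.        ]
pl [ 540.8 -209.3   62. ]
pl [ 453.9 -230.1   62. ]
pl [ 459.4 -255.2   62. ]
pl [ 551.8 -187.6   62. ]
pl [ 433.6 -215.4   62. ]
corners [[612.7 367.8]
 [658.2 103.1]
 [426.2  62.3]
 [385.5 329.7]] [np.float64(230.4), np.float64(268.6), np.float64(235.5), np.float64(270.4)]
[520.64851299 215.73534062] yaw 9.760267989267708 9.196573229343151
bar [626.2 204.6]
bar [638.4 132.7]
bar [621.6 130.2]
bar [610.  202.1]
tip [547.4 169.2]
tip [553.6 141.4]
doneplate end [471.2 305.5]
doneplate end [480.7 243.3]
```

```bash
cat >> h.py <<'E'
from scipy.spatial.transform import Rotation as Ro
def rel(x,y,z,yaw,s=None):
    s=s or env.state(); R=Ro.from_euler("xyz",s["tcp_rot"]).as_matrix()
    d=R.T@(np.array([x,y,z])-s["eef_pos"]); t=-((yaw-np.degrees(s["tcp_rot"][2])+180)%360-180)
    return d.round(1),round(t,1)
E
python3 - <<'E'
from h import *
print(rel(430,300,214,180)); s=env.state()
s["eef_pos"]=np.array([430,300,214.]); s["tcp_rot"]=np.array([np.pi,0,np.pi])
print(rel(497,-231,170,193.4,s))
E
```

```text
(array([-3.453e+02, -2.302e+02,  3.000e-01]), np.float64(-13.9))
(array([ -67., -531.,   44.]), np.float64(-13.4))
```

Emit:
step_arm:
  plan:
    - [[-345,-230,0,-14,1],[-345,-230,0,-14,1],[-345,-230,0,-14,1],[-345,-230,0,-14,1],[-345,-230,0,-14,1],[-345,-230,0,-14,1],[-345,-230,0,-14,1],[-345,-230,0,-14,1]]

```text
t: 0.77
eef_pos: [374.9, 359.9, 214.6]
tcp_rot: [-3.142, -0.0, -3.14]
ft_force: [0.3, 1.7, 0.2]
opening: 1.001
grip_force: 0.0
```

Run:
```python
from h import *
print(rel(497,-231,170,193.4))
```

```text
(array([-121.1, -591.1,   44.6]), np.float64(-13.3))
```

Emit:
step_arm:
  plan:
    - [[-85,-330,0,-13,1],[-85,-330,0,-13,1],[-85,-330,0,-13,1],[-85,-330,0,-13,1],[-85,-330,0,-13,1],[-85,-330,0,-13,1],[-85,-330,0,-13,1],[-85,-330,0,-13,1]]

```text
t: 1.43
eef_pos: [456.0, 43.2, 214.6]
tcp_rot: [3.141, 0.0, -2.913]
ft_force: [1.6, 0.6, 0.2]
opening: 1.002
grip_force: 0.0
```

Run:
```python
from h import *
print(rel(497,-231,170,193.4))
```

```text
(array([  22.2, -276.3,   44.6]), np.float64(-0.3))
```

Emit:
step_arm:
  plan:
    - [[22,-276,45,0,1],[22,-276,45,0,1],[22,-276,45,0,1],[22,-276,45,0,1],[22,-276,45,0,1],[22,-276,45,0,1],[22,-276,45,0,1],[22,-276,45,0,1]]

```text
t: 2.1
eef_pos: [497.3, -233.4, 168.1]
tcp_rot: [-3.142, -0.001, -2.917]
ft_force: [0.0, 0.7, -0.6]
opening: 1.002
grip_force: 0.0
```

Run:
```python
from h import *
s=env.state(); C=cal("wrist"); cv2.imwrite("pics/w1.png",env.read_camera("wrist"))
np.savez("w1.npz",K=C[0],E=C[1]); print(s["eef_pos"],np.degrees(s["tcp_rot"]),np.abs(s["qvel"]).max(),C[2])
```

```text
[ 497.33813337 -233.36520797  168.14362865] [-1.79997042e+02 -3.39546061e-02 -1.67125674e+02] 0.07437183850544346 {'K': array([[354.33584553,   0.        , 313.54040554],
       [  0.        , 354.33584553, 239.19303886],
       [  0.        ,   0.        ,   1.        ]]), 'extrinsics': array([[-2.23522685e-01,  9.74698463e-01,  7.17593990e-04,
         3.38087959e+02],
       [-9.41385486e-01, -2.15692238e-01, -2.59365043e-01,
         4.34484242e+02],
       [-2.52647930e-01, -5.86495035e-02,  9.65779094e-01,
        -2.34494234e+02],
       [ 0.00000000e+00,  0.00000000e+00,  0.00000000e+00,
         1.00000000e+00]])}
```

View pics/w1.png

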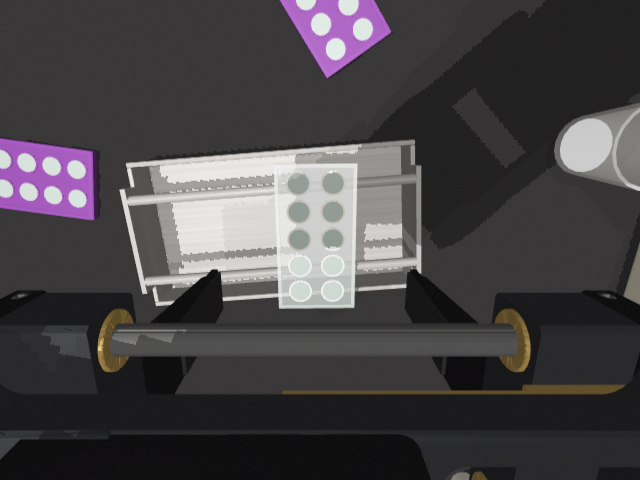

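The wrist view shows the clear plate with corners (275,165), (357,164), (354,307) and (280,307). Its wells run from (298,183) to (332,291), and the purple plates are off to the side.

Run:
```python
from h import *
d=np.load("w1.npz"); C=(d["K"],d["E"],0)
f=lambda u,v,z:ray("wrist",(u,v),z,C)[:2]
P=np.array([f(*p,63) for p in[(275,165),(357,164),(354.5,307),(280,307)]])
W=np.array([f(*p,61) for p in[(298.5,183),(333,183),(332.5,291),(300,291)]])
for Q in(P,W):
    print(Q.round(1),Q.mean(0).round(1),[np.linalg.norm(Q[i]-Q[i-1]).round(1) for i in range(4)])
    a=Q[2]+Q[3]-Q[0]-Q[1]; b=Q[1]+Q[2]-Q[0]-Q[3]; print(np.degrees(np.arctan2(a[1],a[0])),np.degrees(np.arctan2(-b[0],b[1])))
print(proj("top",[*W.mean(0),61]),rel(*P.mean(0),59,193))
```

```text
[[ 446.9 -274.6]
 [ 432.2 -213.8]
 [ 547.9 -185.5]
 [ 562.1 -247.3]] [ 497.3 -230.3] [np.float64(118.3), np.float64(62.6), np.float64(119.1), np.float64(63.3)]
13.537477814947472 13.245203199851947
[[ 456.5 -254.2]
 [ 450.5 -228. ]
 [ 538.7 -206.9]
 [ 544.8 -233.7]] [ 497.6 -230.7] [np.float64(90.7), np.float64(26.9), np.float64(90.7), np.float64(27.5)]
13.275795313225382 12.904908060515151
[388.15063625 261.77297369] (array([ -0.7,   0.4, 109.5]), np.float64(-0.1))
```

Emit:
step_arm:
  plan:
    - [[-1,0,40,0,1],[-1,0,80,0,1],[-1,0,95,0,1],[-1,0,105,0,1],[-1,0,105,0,1],[-1,0,105,0,1],[-1,0,105,0,1]]

```text
t: 2.73
eef_pos: [498.8, -228.3, 66.0]
tcp_rot: [-3.14, 0.001, -2.913]
ft_force: [-0.1, -0.5, 0.7]
opening: 0.997
grip_force: 0.0
```

Run:
```python
from h import *
print(rel(497.5,-230.5,57.2,193.2),env.state()["ft_force"])
```

```text
(array([ 1.7, -1.8,  8.8]), np.float64(-0.1)) [-0.09990195 -0.5247492   0.69118489]
```

Emit:
step_arm:
  plan:
    - [[1.5,-2,8.5,0,1],[1.5,-2,8.5,0,1],[1.5,-2,8.5,0,1],[1.5,-2,8.5,0,1]]

```text
t: 3.07
eef_pos: [497.1, -230.8, 56.3]
tcp_rot: [-3.141, 0.0, -2.913]
ft_force: [-0.0, 0.3, 0.9]
opening: 1.003
grip_force: 0.0
```

Emit:
step_arm:
  plan:
    - [[0,0,0,0,-1],[0,0,0,0,-1],[0,0,0,0,-1],[0,0,0,0,-1],[0,0,0,0,-1],[0,0,0,0,-1],[0,0,0,0,-1],[0,0,0,0,-1]]

```text
t: 3.73
eef_pos: [497.2, -230.7, 56.2]
tcp_rot: [-3.142, 0.0, -2.913]
ft_force: [0.4, -0.3, 0.6]
opening: 0.67
grip_force: 30.0
```

Emit:
step_arm:
  plan:
    - [[0,0,-15,0,-1],[0,0,-40,0,-1],[0,0,-80,0,-1],[0,0,-120,0,-1],[0,0,-160,0,-1],[0,0,-175,0,-1],[0,0,-175,0,-1]]

```text
t: 4.32
eef_pos: [498.1, -231.2, 235.0]
tcp_rot: [-3.137, 0.005, -2.913]
ft_force: [0.4, 0.2, -1.3]
opening: 0.672
grip_force: 30.0
```

Run:
```python
from h import *
print(rel(712,182,230,189.4)); s=env.state();print(s["opening"],s["grip_force"])
```

```text
(array([-301.9,  354. ,    4.8]), np.float64(3.7))
0.6721872993384871 29.999713450670242
```

Emit:
step_arm:
  plan:
    - [[-20,24,0,0,-1],[-44,51,0,1,-1],[-68,79,0,2,-1],[-92,107,0,3,-1],[-116,135,0,3.5,-1],[-140,163,0,3.5,-1],[-164,191,0,3.5,-1],[-188,219,0,3.5,-1]]

```text
t: 4.98
eef_pos: [630.6, 27.1, 229.2]
tcp_rot: [3.141, -0.002, -2.974]
ft_force: [0.5, -0.1, -1.2]
opening: 0.669
grip_force: 30.0
```

Run:
```python
from h import *
print(rel(712,182,230,189.4))
```

```text
(array([-106. ,  139.2,   -1. ]), np.float64(0.2))
```

Emit:
step_arm:
  plan:
    - [[-27,36,0,0,-1],[-53,70,0,0,-1],[-80,105,0,0,-1],[-100,131,0,0,-1],[-106,139,0,0,-1],[-106,139,0,0,-1],[-106,139,0,0,-1],[-106,139,0,0,-1]]

```text
t: 5.65
eef_pos: [711.4, 178.6, 230.2]
tcp_rot: [-3.141, -0.002, -2.975]
ft_force: [-1.0, 0.4, -1.1]
opening: 0.672
grip_force: 30.0
```

Run:
```python
from h import *
s=env.state(); C=cal("wrist"); im=env.read_camera("wrist"); cv2.imwrite("pics/w2.png",im)
np.savez("w2.npz",K=C[0],E=C[1]); print(s["eef_pos"],np.degrees(s["tcp_rot"]),np.abs(s["qvel"]).max())
print(proj("wrist",[616,166,130],C))
```

```text
[711.40145485 178.61661015 230.16341485] [-1.79989345e+02 -9.85093745e-02 -1.70460156e+02] 0.013809182960899884
[317.70356069 112.15964862]
```

View pics/w2.png

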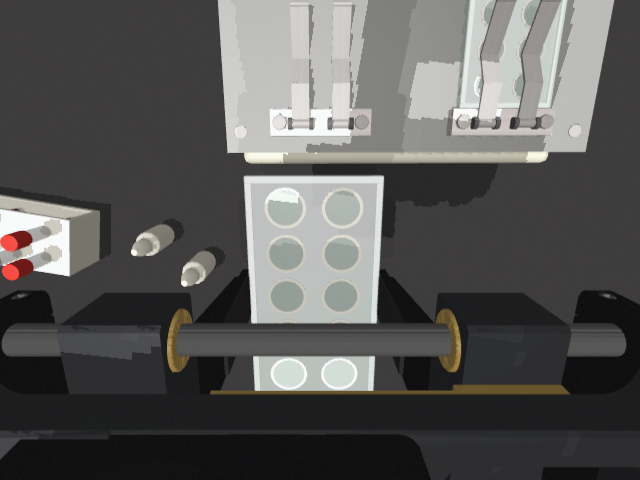

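The wrist view shows the empty station's bar at about (270–371, 109–136), with clips at u≈301 and 342 and tips near v≈3. The held plate's near edge runs from (244,177) to (383,176). I zoom in on the bar.

Run:
```python
from h import *
im=cv2.imread("pics/w2.png")
cv2.imwrite("pics/w2c.png",cv2.resize(im[0:190,220:400],None,fx=3.1,fy=3.1,interpolation=cv2.INTER_CUBIC))
```

```text
(no output)
```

View pics/w2c.png

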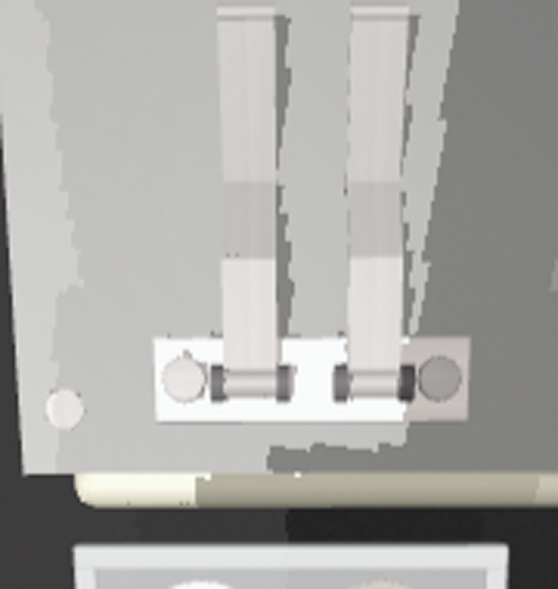

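Run:
```python
from h import *
d=np.load("w2.npz"); C=(d["K"],d["E"],0)
f=lambda p,z:ray("wrist",(p[0]/3.1+220-.3,p[1]/3.1-.3),z,C)[:2]
q=lambda a,b,n:print(n,a.round(1),b.round(1),"len",np.linalg.norm(a-b).round(1),"mid",((a+b)/2).round(1),"yaw",np.degrees(np.arctan2(-(a-b)[0]*-1,-(a-b)[1])*-1).round(2))
q(f((153,337),135),f((469,337),135),"bar front top")
q(f((155,421),135),f((469,420),135),"bar back top")
q(f((218,12),137),f((410,12),137),"tips")
q(f((74,546),237),f((508,546),237),"held end")
e=np.array([711.4,178.6]); m=(f((74,546),237)+f((508,546),237))/2
print("held end from tool",m-e,np.linalg.norm(m-e))
```

```text
bar front top [619.7 131.7] [607.7 202.8] len 72.1 mid [613.7 167.2] yaw -9.59
bar back top [637.8 134.6] [625.5 206.5] len 73.0 mid [631.7 170.6] yaw -9.76
tips [553.4 136.8] [546.6 176.8] len 40.6 mid [550.  156.8] yaw -9.59
held end [657.7 137.5] [647.1 200.6] len 64.0 mid [652.4 169.1] yaw -9.58
held end from tool [-58.99336004  -9.54634907] 59.76076730511972
```

Run:
```python
from h import *
print(rel(470.8,142.6,200,189.55))
```

```text
(array([243.3,   4.5,  31. ]), np.float64(-0.0))
```

Emit:
step_arm:
  plan:
    - [[20,0,0,0,-1],[55,0,0,0,-1],[92,1,0,0,-1],[130,2,5,0,-1],[168,3,15,0,-1],[205,4,25,0,-1],[233,4.5,31,0,-1],[243,4.5,31,0,-1]]

```text
t: 6.37
eef_pos: [467.2, 142.3, 199.7]
tcp_rot: [3.142, -0.003, -2.976]
ft_force: [1.1, 0.1, -1.1]
opening: 0.672
grip_force: 30.0
```

Emit:
step_arm:
  plan:
    - [[0,0,10,0,-1],[0,0,30,0,-1],[0,0,50,0,-1],[0,0,60,0,-1],[0,0,65,0,-1],[0,0,65,0,-1],[0,0,65,0,-1],[0,0,65,0,-1]]

```text
t: 7.03
eef_pos: [472.2, 143.7, 136.0]
tcp_rot: [3.142, 0.002, -2.975]
ft_force: [0.4, -0.3, -1.4]
opening: 0.668
grip_force: 30.0
```

Run:
```python
from h import *
print(rel(470.8,142.6,126.5,189.55)); s=env.state(); print(s["eef_pos"],s["ft_force"],s["moment"])
```

```text
(array([ 1.6, -0.9,  9.5]), np.float64(0.0))
[472.18506819 143.71069787 135.97941882] [ 0.40461602 -0.33942326 -1.4077096 ] [ 0.01778904 -0.03338498  0.01827951]
```

Lower gently to contact.

Emit:
step_arm:
  plan:
    - [[1,-0.9,4,0,-1],[1,-0.9,7,0,-1],[1,-0.9,8,0,-1],[1,-0.9,8.5,0,-1],[1,-0.9,9,0,-1],[1,-0.9,9,0,-1],[1,-0.9,9,0,-1]]

```text
t: 7.62
eef_pos: [470.8, 142.9, 126.2]
tcp_rot: [3.142, 0.0, -2.974]
ft_force: [-0.7, 0.0, -1.5]
opening: 0.672
grip_force: 30.0
```

Emit:
step_arm:
  plan:
    - [[0,0,0.4,0,-1],[0,0,0.8,0,-1],[0,0,0.8,0,-1],[0,0,0.8,0,-1]]

```text
t: 7.95
eef_pos: [470.9, 142.9, 126.1]
tcp_rot: [3.142, 0.001, -2.974]
ft_force: [-3.4, -1.2, 9.8]
opening: 0.669
grip_force: 30.0
```

Run:
```python
from h import *
s=env.state(); print(s["eef_pos"],np.degrees(s["tcp_rot"][2]),s["ft_force"],s["moment"]); print(rel(470.8,142.6,126,189.55),rel(613.77-60*.986,166.8-60*.1667,126,189.55))
cv2.imwrite("pics/t3.png",cv2.resize(env.read_camera("scene")[170:290,370:560],None,fx=4,fy=4,interpolation=cv2.INTER_CUBIC))
```

```text
[470.87475586 142.91017866 126.08932077] -170.4068682165008 [-3.44218272 -1.22378035  9.799233  ] [-0.05738327  0.58332222  0.03949229]
(array([ 0.1, -0.3,  0.1]), np.float64(0.0)) (array([-84.9,  -0.3,   0.2]), np.float64(0.0))
```

View pics/t3.png

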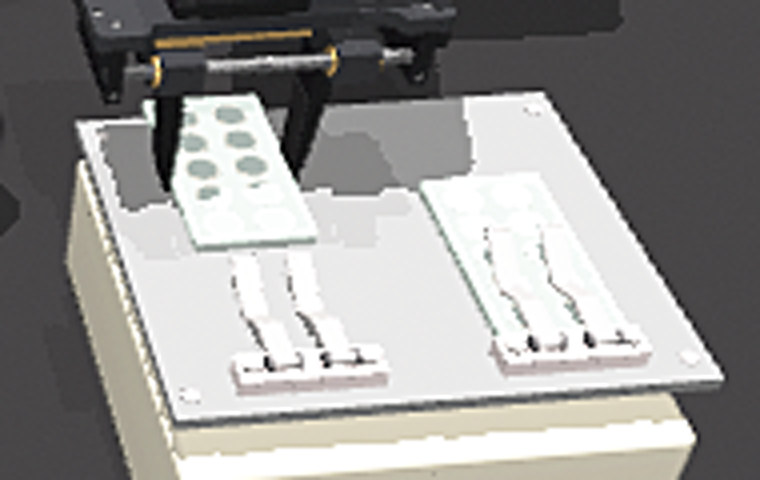

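The plate is flat on the platform (contact about 10 N) and lined up just in front of the clip tips. I ease off the force and slide it in.

Emit:
step_arm:
  plan:
    - [[0,-0.3,-0.4,0,-1],[-6,-0.3,-0.4,0,-1],[-13,-0.3,-0.4,0,-1],[-21,-0.3,-0.4,0,-1],[-29,-0.3,-0.4,0,-1],[-37,-0.3,-0.4,0,-1],[-43,-0.3,-0.4,0,-1],[-45,-0.3,-0.4,0,-1]]

```text
t: 8.67
eef_pos: [513.8, 149.9, 126.0]
tcp_rot: [3.142, -0.005, -2.974]
ft_force: [-16.0, -3.2, 18.6]
opening: 0.667
grip_force: 30.0
```

Emit:
step_arm:
  plan:
    - [[-4,0,-0.3,0,-1],[-9,0,-0.3,0,-1],[-14,0,-0.3,0,-1],[-19,0,-0.3,0,-1],[-23,0,-0.3,0,-1],[-26,0,-0.3,0,-1],[-28,0,-0.3,0,-1],[-28,0,-0.3,0,-1]]

```text
t: 9.33
eef_pos: [542.1, 154.7, 126.1]
tcp_rot: [3.141, -0.002, -2.974]
ft_force: [-6.1, -1.1, 5.8]
opening: 0.669
grip_force: 30.0
```

Run:
```python
from h import *
s=env.state(); print(s["eef_pos"],s["ft_force"],s["moment"],s["opening"]); print(rel(613.77-60*.986,166.8-60*.1667,126,189.55))
```

```text
[542.12145046 154.65855946 126.13984649] [-6.07736039 -1.09801155  5.80566961] [-0.10246478  1.07623056 -0.00371006] 0.6687199536803028
(array([-12.7,   0. ,   0.1]), np.float64(0.0))
```

Emit:
step_arm:
  plan:
    - [[-4,0,0,0,-1],[-8,0,0,0,-1],[-10.5,0,0,0,-1],[-11.5,0,0,0,-1],[-12,0,0,0,-1],[-12,0,0,0,-1]]

```text
t: 9.83
eef_pos: [553.6, 156.6, 126.1]
tcp_rot: [3.142, -0.003, -2.974]
ft_force: [-7.2, -0.8, 7.3]
opening: 0.67
grip_force: 30.0
```

Emit:
step_arm:
  plan:
    - [[-0.7,0,0,0,-1],[-1.2,0,0,0,-1],[-1.2,0,0,0,-1]]

```text
t: 10.08
eef_pos: [554.6, 156.8, 126.1]
tcp_rot: [3.142, -0.003, -2.974]
ft_force: [-8.5, -0.9, 7.6]
opening: 0.668
grip_force: 30.0
```

Emit:
step_arm:
  plan:
    - [[-0.7,0,0,0,-1],[-1.0,0,0,0,-1],[-1.0,0,0,0,-1]]

```text
t: 10.33
eef_pos: [554.7, 156.8, 126.1]
tcp_rot: [3.142, -0.005, -2.974]
ft_force: [-11.9, -2.9, 10.7]
opening: 0.672
grip_force: 30.0
```

Emit:
step_arm:
  plan:
    - [[-0.5,0,0,0,-1],[-1.0,0,0,0,-1],[-1.0,0,0,0,-1],[-1.0,0,0,0,-1]]

```text
t: 10.67
eef_pos: [554.7, 156.8, 126.1]
tcp_rot: [-3.142, -0.007, -2.974]
ft_force: [-17.2, -3.3, 13.6]
opening: 0.671
grip_force: 30.0
```

It is against the bar: the force rises with no further motion, at the predicted place. I relax most of the push, release and go straight up.

Emit:
step_arm:
  plan:
    - [[0.8,0,0,0,-1],[1.2,0,-0.2,0,-1],[1.2,0,-0.2,0,0.6],[1.2,0,-0.2,0,0.7],[1.2,0,-0.2,0,0.8],[1.2,0,-0.2,0,0.8],[1.2,0,-0.2,0,0.8],[1.2,0,-0.2,0,0.8]]

```text
t: 11.33
eef_pos: [556.7, 157.1, 126.2]
tcp_rot: [3.142, 0.0, -2.974]
ft_force: [0.3, -0.9, -0.2]
opening: 0.899
grip_force: 0.0
```

Emit:
step_arm:
  plan:
    - [[0,0,-5,0,0.8],[0,0,-15,0,0.8],[0,0,-40,0,0.8],[0,0,-80,0,0.8],[0,0,-115,0,0.8],[0,0,-120,0,0.8],[0,0,-120,0,0.8]]

```text
t: 11.92
eef_pos: [557.4, 157.2, 249.5]
tcp_rot: [3.142, 0.006, -2.974]
ft_force: [-0.5, -0.6, -1.1]
opening: 0.904
grip_force: 0.0
```

Run:
```python
from h import *
print(rel(690,178,230,189.55),env.state()["opening"])
```

```text
(array([-134.1,   -1.6,   20.2]), np.float64(0.0)) 0.9037433543330213
```

Now I move forward so the wrist camera sees the loaded station.

Emit:
step_arm:
  plan:
    - [[-20,0,0,0,0.8],[-50,0,0,0,0.8],[-80,0,0,0,0.8],[-105,0,0,0,0.8],[-112,0,0,0,0.8],[-112,0,0,0,0.8],[-112,0,0,0,0.8],[-112,0,0,0,0.8]]

```text
t: 12.58
eef_pos: [665.9, 175.6, 245.9]
tcp_rot: [3.141, -0.001, -2.974]
ft_force: [0.1, 0.6, 1.1]
opening: 0.899
grip_force: 0.0
```

Run:
```python
from h import *
s=env.state(); C=cal("wrist"); im=env.read_camera("wrist")
np.savez("w4.npz",K=C[0],E=C[1]); cv2.imwrite("pics/w4f.png",im); print(s["eef_pos"])
p=[proj("wrist",q,C) for q in([614,167,133],[495,147,133])]; print(p)
u=int(p[0][0]); cv2.imwrite("pics/w4.png",cv2.resize(im[0:195,u-100:u+160],None,fx=3,fy=3,interpolation=cv2.INTER_CUBIC)); print(u-100)
```

```text
[665.94695819 175.59264356 245.86482223]
[array([313.2415969 , 171.91113159]), array([313.49105135,  -2.9300498 ])]
213
```

View pics/w4.png

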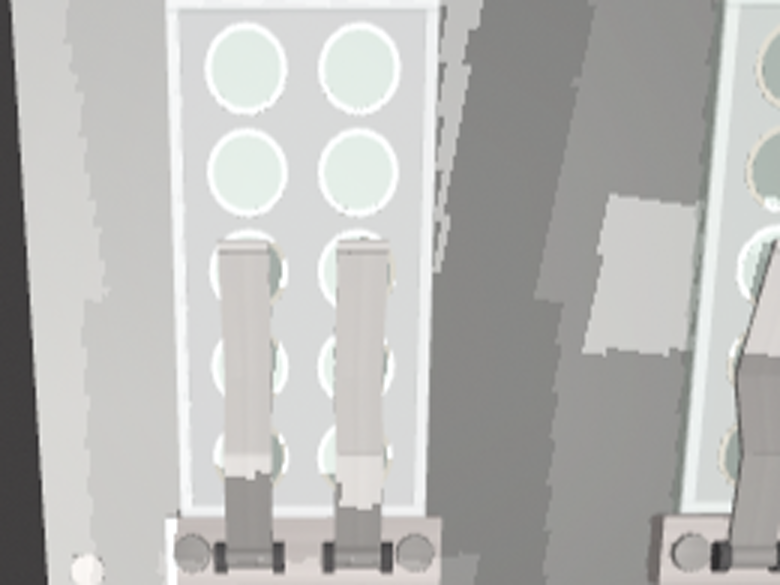

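The plate lies under both clips, at crop (167–440, 5) to (183–427, 517), and meets the bar at (166–442, 517). I check it numerically.

Run:
```python
from h import *
d=np.load("w4.npz"); C=(d["K"],d["E"],0)
f=lambda x,y,z:ray("wrist",(x/3+213-.3,y/3-.3),z,C)[:2]
a,b=f(167,5,133),f(440,5,133); c,e=f(183,510,133),f(427,510,133)
bl,br=f(166,517,135),f(442,517,135)
y=(br-bl)/np.linalg.norm(br-bl); x=np.array([y[1],-y[0]]); m=(bl+br)/2
for p in(a,b,c,e): print("x,y rel stop",((p-m)@x).round(1),((p-m)@y).round(1))
print(np.linalg.norm(br-bl),m)
```

```text
x,y rel stop -118.0 -32.1
x,y rel stop -118.0 31.8
x,y rel stop -1.7 -31.8
x,y rel stop -1.7 32.3
72.05309338777404 [613.84228504 167.60608382]
```

The plate is home, square (about 0.2°) and centred to within 0.2 mm. The gripper is clear of everything, so I hand in.

```bash
python3 -c "
from cell import env
print(env.job_done())"
```

```text
the job is handed in; nothing more can be done
None
```

The glass plate is loaded under both clips at the empty station, against the stop bar, square to about 0.2° and centred within 0.2 mm by the wrist camera; the gripper is clear and the job is handed in, with no verdict returned.

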